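# Find the socket that fits the lamp-base nut

### The arm

A 7-joint arm with a two-finger parallel gripper is mounted at the origin on the work surface. World frame = base frame: x ahead of the robot, y to its left, z up, the work surface at z = 0. Lengths are in m, angles in rad, forces in N, time in s.
With the tool pointing down it reaches from about 0.4 to 0.85 m from the base axis. Payload 4.5 kg.
Tool frame: the origin (TCP) lies on the centre line of the jaws, within the pads' length; the fingertips stand 14 mm ahead of it and the grasp point (between the pads) lies 5 mm behind it (ctrl.nose_length is the distance from the TCP to the fingertips, in m); y points along the fingers, x is the direction in which the jaws open and shut, and the axes are right-handed (so a half turn about y gives the same grasp; the last joint's range is limited). The gripper opens to 88 mm and grips with 3 to 60 N. Pads are 18 mm wide; open, the fingers measure 123 mm over their backs; the gripper's body (75 mm by 187 mm) begins 45 mm behind the grasp point.
Start: joints at [0.034, 0.689, -0.195, 1.565, 0.157, 0.902, -0.215], TCP at [0.625, 0, 0.253] pointing down, gripper open.
Joint ranges: [-3.01, 3.01], [-0.46, 2.08], [-1.47, 1.51], [0.13, 2.56], [-1, 4.14], [0.04, 2.09], [-2.66, 2.66]. Speed limits (rad/s): [2.57, 2.57, 3.14, 3.14, 3.14, 3.14, 3.14].

### API

Orientations are given as a rotation vector (axis times angle).
In Python, from plant import ctrl gives the robot as it stands.
- The arm moves only by the shell command python3 -m handwheel 'ROWS' [FORCE]. ROWS is text: rows parted by semicolons, each of 7 numbers parted by spaces: the finger opening in mm, from 0 to 88.1, then the shift along the tool's x, y, z in mm, then the turn, a rotation vector about the tool's x, y, z in rad. A call has 1 to 12 rows; each row is the pose to reach, as a shift and turn from the pose commanded when the call began, along the tool's axes at that moment; what a row does not reach only later rows make up. A row lasts 1/12 s, in which the tool goes at most 41.7 mm and 7.16 degrees, less where a joint would pass 70% of its speed; a pose out of reach is approached as far as the arm can. A call with a gripper value outside its range is refused whole. The fingers move at their own pace and stop on an object; FORCE is the grip in N (left out, the last holds). Time passes only in rows, so rows that repeat a pose let the fingers close. It gives the time, the measured TCP pose, the force and the opening at its end, in the units of the state.
- ctrl.state(): the state, without advancing time (a new reading comes with each control period).
- ctrl.capture(name): name is "scene" or "side" or "wrist"; returns a dict with "image" (400x640x3 uint8, blue, green, red), "z_map" (400x640 float32, m along the optical axis (not along the pixel's ray), 0 where there is no reading), "fovy" (degrees; the focal length in pixels is half the picture's height over the tangent of half this angle, whatever the lens; pixels are square), "cx", "cy" (the principal point, pixels), "k1" (the pictures are not rectified: a ray, as slopes to the right and down, at radius r is drawn at 1 + k1 r^2 times it, then the intrinsics apply), "rvec" (rotation vector, rad) and "tvec" (3), from world to camera coordinates, as OpenCV has them; the wrist camera has in their place "T_tool_cam" (4x4, takes a point from camera to tool coordinates, whose origin is the TCP and whose axes are the tool frame's). Camera axes: x right, y down, z forward; pixel columns grow to the right and rows downward; lengths in m; the calibration is good to about 2 mm. A picture is of the moment at which its call begins: read the wrist's pose just before it.
- ctrl.finish_job(): hands the job in, once; it reports no verdict.
The state is a dict: "t": time; "joint_positions": joint angles; "qd": joint speeds; "effort": joint torques, N m; "tcp_pos": TCP position; "tool_rot": TCP orientation; "contact_force": force on the tool from outside, world axes, zero at the start; "ft_torque": the same for the moment, N m; "finger_gap": opening from 0.0 (shut) to 1.0 (fully open).
Only numpy, scipy, OpenCV 4.12 (cv2) and the standard library are available. Lean on these libraries where they do the work, as an engineer would, in place of code of your own. Each camera call takes 0.05 s, during which the arm holds its last target.

### The job

The wooden lamp base on the cork mat within reach has a plastic cup turned over its top: lift the cup off and stand it, still mouth down, on the table clear of the mat. Then try the deep sockets from the plywood tray on the hex nut that was under it until you have the one that truly fits (not a larger one that slips over it loosely), standing any that does not fit back in the tray on its open end. Finish while still holding the fitting socket, upright and pushed fully down over the nut until it meets the washer, without letting go of it, and leave the other things on the table where they are.

Things in the scene. Friction and masses are not known exactly. Their poses are not given: they have to be found in the camera images.
- mat: The round cork mat within the robot's reach, 220 mm across, 4 mm thick, fixed; origin at the centre of its underside. One lamp base stands on its middle.
- cup: A stiff white plastic cup, upside down over the nut of that lamp base, its mouth resting on the top board. 85 mm tall, 72 mm across at the mouth (below), tapering to 52 mm at its closed end (above); wall 2.5 mm; 60 g. Origin at the centre of the mouth, z up towards the closed end.
- lamp_1: A block of wooden boards and crossed slats, 130 x 130 mm; it does not move. Origin under its middle. Its top board (124 x 124 mm) is 84 mm above that; on it lie a washer (40 mm across, 3 mm thick) and a tight hex nut that does not turn; the threaded rod stands 13 mm above the nut. One of the three lamp bases stands on the near mat, the other two wait on mats at the far edge, in any order.
- lamp_2: Lamp base 2, like lamp base 1 but for the nut. Each of the three has a nut of another size: 18, 21 or 24 mm across the flats, 10.8, 12.8 or 14.8 mm high; which base has which is not known beforehand.
- lamp_3: Lamp base 3, like lamp base 1 but for the nut (see lamp base 2).
- nut_1 (a point): Centre of the underside of the hex nut of lamp base 1, on the upper face of its washer; z up along the rod, x square to one of the nut's six flats.
- nut_2 (a point): Centre of the underside of the hex nut of lamp base 2, on the upper face of its washer; z up along the rod, x square to one of the nut's six flats.
- nut_3 (a point): Centre of the underside of the hex nut of lamp base 3, on the upper face of its washer; z up along the rod, x square to one of the nut's six flats.
- tray: A shallow plywood tray, fixed, 85 mm (x) by 245 mm (y), walls 5 mm thick and 16 mm high, floor 5 mm thick; origin at the centre of its underside. The three sockets and a drive adapter stand in a row along its y axis, about 60 mm apart, the sockets in any order.
- socket_small: The small deep socket: a round steel tube 25 mm in outer diameter, 77 mm tall, about 150 g, standing in the tray on its open hex end, at any yaw. Origin at the centre of the open end, z up, x square to an inner flat. Made for a nut 18 mm across the flats: hexagon 42 mm deep, 1.5 mm of play, mouth chamfered 1.5 mm. A shallow groove 46 to 51 mm up is of no account.
- socket_medium: The medium deep socket: like the small one, 29 mm in outer diameter, made for a 21 mm nut, about 190 g. Over a nut of its own size a socket goes down onto the washer once the hexagons line up (within about 4 degrees, else turn it a little). On a bigger nut it stops on the nut's top face, 10 mm or more above the washer; over a smaller nut it drops loosely and spins freely.
- socket_large: The large deep socket: like the small one, 33 mm in outer diameter, made for a 24 mm nut, about 240 g.
- adapter: A drive adapter (a stepped steel plug 21 mm across, 37 mm tall) standing at the end of the tray. Not part of the job; origin under its middle.
- ratchet: A ratchet handle 235 mm long and 24 mm high lying on the table beyond the tray; origin under its round head. Not part of the job; origin as said.
- glue_bottle: A white glue bottle with a nozzle, 46 mm across, 134 mm tall. Not part of the job; origin under its middle.
- paint_jar: A paint jar with a white lid, 48 mm across, 62 mm tall. Not part of the job; origin under its middle.
- brush_jar: A glass of paint brushes, 66 mm across, the brushes up to 200 mm tall and leaning up to 15 mm beyond its rim. Not part of the job; origin under its middle.
- brush: A paint brush 190 mm long lying on the left. Not part of the job; origin under its middle.
- slat_panel: A painted slatted wooden panel, 100 x 100 x 14 mm, lying flat. Not part of the job; origin under its middle.
Things that resemble listed ones, but are neither listed nor needed, are in the scene too. What is shaped like the socket_large but pink or turquoise is not meant.

How it is judged:
On the way, in this order (a step that is already met when the one before it is completed fails the run):
1. the cup has been lifted off and stands mouth down on the table, clear of the mat, released (horizontal distance between cup and mat above 0.15 m and height (world z) of cup below 0.01 m and angle between cup's own z axis and vertical below 0.1 rad and linear speed of cup below 0.03 m/s and contact force between the fingers and cup below 0.1 N), for 0.2 s.
2. the fitting socket, held, is fully down over the nut (((horizontal distance between nut_1 and mat below 0.06 m and z of socket_medium in the frame of nut_1 between -0.003 and 0.003 m and horizontal distance between socket_medium and nut_1 below 0.003 m and angle between socket_medium's own z axis and vertical below 0.07 rad and contact force between the fingers and socket_medium above 2 N and linear speed of socket_medium below 0.03 m/s) or (horizontal distance between nut_2 and mat below 0.06 m and z of socket_small in the frame of nut_2 between -0.003 and 0.003 m and horizontal distance between socket_small and nut_2 below 0.003 m and angle between socket_small's own z axis and vertical below 0.07 rad and contact force between the fingers and socket_small above 2 N and linear speed of socket_small below 0.03 m/s) or (horizontal distance between nut_3 and mat below 0.06 m and z of socket_large in the frame of nut_3 between -0.003 and 0.003 m and horizontal distance between socket_large and nut_3 below 0.003 m and angle between socket_large's own z axis and vertical below 0.07 rad and contact force between the fingers and socket_large above 2 N and linear speed of socket_large below 0.03 m/s))), for 0.2 s.
At the end, for the whole second after the job is handed in: The fitting socket is held, its open end within 3 mm of the washer and of the nut's axis, upright within 0.07 rad, still. The other two stand on their open ends in the tray (0.08 rad). The cup stands mouth down on the table, released, its centre over 150 mm from the mat's (all of step 1 and ((horizontal distance between nut_1 and mat below 0.06 m and z of socket_medium in the frame of nut_1 between -0.003 and 0.003 m and horizontal distance between socket_medium and nut_1 below 0.003 m and angle between socket_medium's own z axis and vertical below 0.07 rad and contact force between the fingers and socket_medium above 2 N and linear speed of socket_medium below 0.03 m/s and x of socket_small in the frame of tray between -0.045 and 0.045 m and y of socket_small in the frame of tray between -0.125 and 0.125 m and z of each of socket_small, socket_large in the frame of tray below 0.009 m and angle between each of socket_small, socket_large's own z axis and vertical below 0.08 rad and x of socket_large in the frame of tray between -0.045 and 0.045 m and y of socket_large in the frame of tray between -0.125 and 0.125 m) or (horizontal distance between nut_2 and mat below 0.06 m and z of socket_small in the frame of nut_2 between -0.003 and 0.003 m and horizontal distance between socket_small and nut_2 below 0.003 m and angle between socket_small's own z axis and vertical below 0.07 rad and contact force between the fingers and socket_small above 2 N and linear speed of socket_small below 0.03 m/s and x of socket_medium in the frame of tray between -0.045 and 0.045 m and y of socket_medium in the frame of tray between -0.125 and 0.125 m and z of each of socket_medium, socket_large in the frame of tray below 0.009 m and angle between each of socket_medium, socket_large's own z axis and vertical below 0.08 rad and x of socket_large in the frame of tray between -0.045 and 0.045 m and y of socket_large in the frame of tray between -0.125 and 0.125 m) or (horizontal distance between nut_3 and mat below 0.06 m and z of socket_large in the frame of nut_3 between -0.003 and 0.003 m and horizontal distance between socket_large and nut_3 below 0.003 m and angle between socket_large's own z axis and vertical below 0.07 rad and contact force between the fingers and socket_large above 2 N and linear speed of socket_large below 0.03 m/s and x of socket_medium in the frame of tray between -0.045 and 0.045 m and y of socket_medium in the frame of tray between -0.125 and 0.125 m and z of each of socket_medium, socket_small in the frame of tray below 0.009 m and angle between each of socket_medium, socket_small's own z axis and vertical below 0.08 rad and x of socket_small in the frame of tray between -0.045 and 0.045 m and y of socket_small in the frame of tray between -0.125 and 0.125 m))); the arm keeps its last pose, push and grip.
It fails at once if one of the other things on the table is disturbed (moved over 25 mm) (distance of any of adapter, ratchet, glue_bottle, paint_jar, brush_jar, brush, slat_panel from where it was at the start of the episode above 0.025 m).
It also fails if it takes over 72 s, if anything falls off the work surface, if the arm or the gripper's body presses on something with over 40 N, if the wrist force passes 120 N, or if a joint passes its speed limit or range.

## Working session

There is one attempt and no reset: what is moved stays moved. The work goes in short steps, Python scripts to look and compute and a shell command to move; the robot and the scene stay as the last step left them, time stands still between calls to the robot, and variables do not carry over. Pictures are saved under pics/ and viewed, and the job is handed in when it is done.

```bash
ls; mkdir -p pics; cat > h.py <<'E'
import numpy as np, cv2
from plant import ctrl
def save(c,n): cv2.imwrite('pics/'+n+'.png',c['image'])
def K(c):
    h,w=c['image'].shape[:2]; f=h/2/np.tan(np.radians(c['fovy'])/2); return f,c['cx'],c['cy'],c['k1']
def cam2world(c,st=None):
    T=np.eye(4)
    if 'rvec' in c and c['rvec'] is not None:
        R=cv2.Rodrigues(np.array(c['rvec'],float))[0]; T[:3,:3]=R.T; T[:3,3]=-R.T@np.array(c['tvec'],float).ravel(); return T
    T[:3,:3]=cv2.Rodrigues(np.array(st['tool_rot'],float))[0]; T[:3,3]=st['tcp_pos']
    return T@np.array(c['T_tool_cam'])
def rays(c,uv):
    f,cx,cy,k1=K(c); uv=np.atleast_2d(np.array(uv,float))
    d=(uv-[cx,cy])/f; s=d.copy()
    for _ in range(30):
        s=d/(1+k1*(s**2).sum(1,keepdims=True))
    return np.c_[s,np.ones(len(s))]
def plane(c,uv,z,st=None):
    T=cam2world(c,st); r=rays(c,uv)@T[:3,:3].T; o=T[:3,3]
    return o+r*((z-o[2])/r[:,2])[:,None]
def proj(c,P,st=None):
    T=np.linalg.inv(cam2world(c,st)); f,cx,cy,k1=K(c)
    p=np.atleast_2d(P)@T[:3,:3].T+T[:3,3]; s=p[:,:2]/p[:,2:]
    return s*(1+k1*(s**2).sum(1,keepdims=True))*f+[cx,cy]
def cloud(c,st=None):
    T=cam2world(c,st); h,w=c['z_map'].shape
    u,v=np.meshgrid(np.arange(w),np.arange(h)); r=rays(c,np.c_[u.ravel(),v.ravel()])
    P=(r*c['z_map'].reshape(-1,1))@T[:3,:3].T+T[:3,3]; P[c['z_map'].ravel()<=0]=np.nan
    return P.reshape(h,w,3)
E
python3 - <<'E'
from h import *
print(ctrl.state())
import pickle
D={}
for n in ("scene","side","wrist"):
    st=ctrl.state();c=ctrl.capture(n); save(c,n+'0'); D[n]=(st,c); print(n,{k:v for k,v in c.items() if k not in('image','z_map')})
pickle.dump(D,open('d0.pkl','wb'))
E
```

```text
pics
{'t': 0.0, 'joint_positions': array([ 0.03377425,  0.6899891 , -0.19454103,  1.56635186,  0.15731471,
        0.90252234, -0.21509114]), 'qd': array([-0.00138418,  0.00114876, -0.00071537,  0.00083826,  0.00089965,
       -0.00103699,  0.00191256]), 'effort': array([ 3.38560185e-04, -5.27571630e+01, -1.26686912e+00, -1.53434461e+01,
       -5.26333472e-02,  6.56995355e-03,  1.65937727e-04]), 'tcp_pos': array([ 6.24379692e-01, -2.26864732e-05,  2.51905435e-01]), 'tool_rot': array([-1.57092965e+00,  1.35115669e-03,  1.58676042e-03]), 'contact_force': array([ 0.66694937, -0.43435123, -0.58820469]), 'ft_torque': array([-0.04406057,  0.01148507, -0.04786435]), 'finger_gap': 1.0030354008221658}
scene {'fovy': 54.777422467939154, 'cx': 319.9683671888178, 'cy': 199.2810462216327, 'k1': 0.006607835940024199, 'rvec': array([ 2.16407248,  1.15228296, -0.44474721]), 'tvec': array([-0.28320619, -0.29096914,  1.5136522 ])}
side {'fovy': 49.682621165086665, 'cx': 320.57391667772634, 'cy': 194.3624109544589, 'k1': -0.0790773528956268, 'rvec': array([ 2.2165324 , -0.30743739,  0.12633752]), 'tvec': array([-0.53127337,  0.13857782,  1.34017673])}
wrist {'fovy': 65.83564944076358, 'cx': 317.86859168935433, 'cy': 198.1667231528415, 'k1': 0.003944694328173992, 'T_tool_cam': array([[ 9.99999198e-01,  1.13062319e-03,  5.70472771e-04,
         6.10727643e-06],
       [-2.29489050e-04, -2.81225897e-01,  9.59641570e-01,
        -1.31528126e-01],
       [ 1.24542473e-03, -9.59640931e-01, -2.81225412e-01,
         7.33218604e-02],
       [ 0.00000000e+00,  0.00000000e+00,  0.00000000e+00,
         1.00000000e+00]])}
```

View pics/scene0.png

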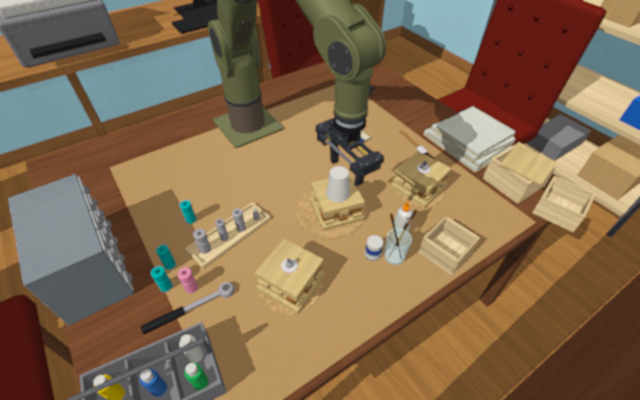

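View pics/side0.png

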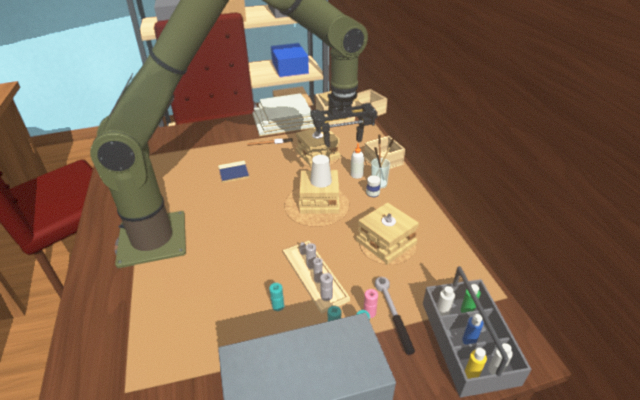

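View pics/wrist0.png

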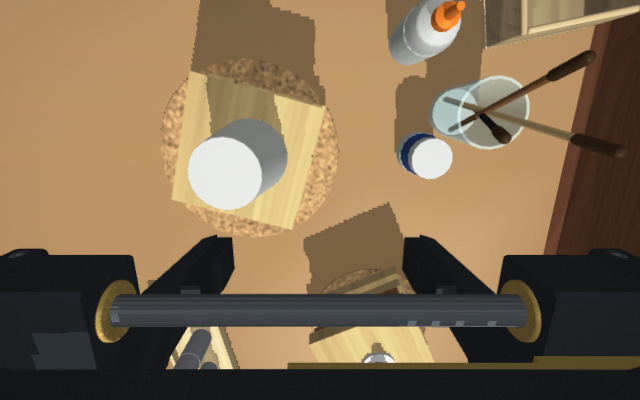

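```bash
python3 - <<'E'
from h import *
import pickle
D=pickle.load(open('d0.pkl','rb'))
for n,pts in dict(scene=[(338,172),(202,233),(222,224),(238,213),(256,210),(188,205),(372,240),(398,245),(291,263),(225,290),(150,322)],side=[(320,160),(327,278),(317,262),(310,246),(303,243),(276,286),(371,293),(388,216),(357,152),(373,182),(383,283),(234,170)],wrist=[(225,172),(430,158),(490,110),(245,70)]).items():
    st,c=D[n]; T=cam2world(c,st); print(n,'cam',T[:3,3].round(3)); P=cloud(c,st)
    for u,v in pts:
        print((u,v),P[v,u].round(4), np.nanmedian(P[v-1:v+2,u-1:u+2].reshape(-1,3),0).round(4))
# zoomed
for n,(a,b,w,h) in dict(scene=(170,180,120,90),side=(270,225,100,90)).items():
    c=D[n][1]; cv2.imwrite('pics/z_%s.png'%n,cv2.resize(c['image'][b:b+h,a:a+w],None,fx=6,fy=6,interpolation=cv2.INTER_CUBIC))
# cup top from wrist: points with z>0.165
st,c=D['wrist'];P=cloud(c,st)
m=(P[...,2]>0.16)&(P[...,2]<0.19); m[230:]=0
print('cup', m.sum(), np.nanmedian(P[m],0))
cn,_=cv2.findContours(m.astype(np.uint8),0,1); cc=max(cn,key=cv2.contourArea).reshape(-1,2); e=cv2.fitEllipse(cc); print(e, plane(c,[e[0]],0.173,st))
m=(P[...,2]>0.08)&(P[...,2]<0.1); m[230:]=0
rect=cv2.minAreaRect(P[m][:,:2].astype(np.float32)); print(rect)
E
```

```text
scene cam [ 1.182 -0.456  0.923]
(338, 172) [0.5577 0.0266 0.1733] [0.5577 0.0275 0.174 ]
(202, 233) [ 0.4702 -0.3633  0.0819] [ 0.4702 -0.3633  0.0822]
(222, 224) [ 0.4726 -0.3053  0.0831] [ 0.4698 -0.3053  0.0793]
(238, 213) [ 0.45   -0.2477  0.0704] [ 0.4584 -0.2493  0.0784]
(256, 210) [ 0.4435 -0.19    0.0401] [ 0.4406 -0.19    0.0401]
(188, 205) [ 0.3479 -0.3571  0.0785] [ 0.3479 -0.3571  0.0775]
(372, 240) [0.7374 0.0172 0.0627] [0.7374 0.0172 0.0623]
(398, 245) [0.7899 0.0654 0.0626] [0.7882 0.0654 0.0608]
(291, 263) [ 0.7014 -0.2182  0.1043] [ 0.7014 -0.2182  0.103 ]
(225, 290) [ 0.6307 -0.3795  0.0263] [ 0.6282 -0.3795  0.0231]
(150, 322) [ 0.6086 -0.567   0.026 ] [ 0.6083 -0.567   0.0237]
side cam [ 0.272 -1.08   0.926]
(320, 160) [0.5579 0.0212 0.173 ] [0.5579 0.0238 0.1716]
(327, 278) [ 0.4703 -0.3616  0.0671] [ 0.47   -0.3621  0.0685]
(317, 262) [ 0.4602 -0.299   0.066 ] [ 0.4591 -0.3008  0.0689]
(310, 246) [ 0.4553 -0.2426  0.074 ] [ 0.4554 -0.2428  0.0751]
(303, 243) [ 0.4462 -0.1907  0.0392] [ 0.4482 -0.1921  0.0392]
(276, 286) [ 0.3376 -0.3549  0.0714] [ 0.3376 -0.35
[... 216 characters left out ...]
0018 0.0632] [0.7365 0.0048 0.0613]
(383, 283) [ 0.6208 -0.383   0.0216] [ 0.6208 -0.383   0.0216]
(234, 170) [0.2938 0.2832 0.0133] [0.2938 0.2832 0.0126]
wrist cam [0.625 0.073 0.384]
(225, 172) [0.5599 0.0303 0.1725] [0.5599 0.0303 0.1727]
(430, 158) [0.7416 0.0228 0.0613] [0.7415 0.0228 0.0615]
(490, 110) [0.7818 0.0713 0.089 ] [0.7819 0.0713 0.0889]
(245, 70) [0.541  0.1143 0.0039] [0.541  0.1143 0.0041]
cup 6047 [0.56728268 0.0367031  0.17250263]
((226.4481658935547, 171.4014434814453), (74.6948013305664, 78.05599212646484), 103.1292953491211) [[0.56114402 0.03079632 0.173     ]]
((0.6412404179573059, 0.053613513708114624), (0.35090771317481995, 0.1691153347492218), 15.413546562194824)
```

View pics/z_scene.png

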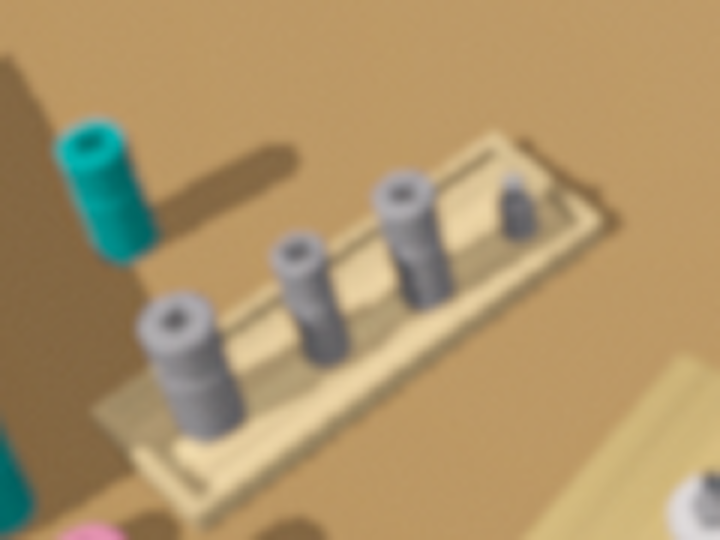

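View pics/z_side.png

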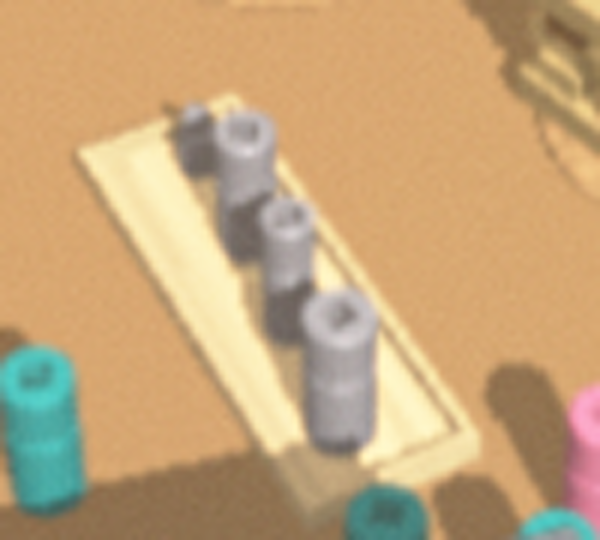

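```bash
python3 - <<'E'
from h import *
import pickle
D=pickle.load(open('d0.pkl','rb'))
# top-down height map from scene+side
G=np.zeros((500,400))-1
for n in('scene','side'):
    st,c=D[n]; P=cloud(c,st).reshape(-1,3); P=P[~np.isnan(P).any(1)]
    P=P[(P[:,0]>0.2)&(P[:,0]<0.9)&(P[:,1]>-.45)&(P[:,1]<.45)&(P[:,2]<.2)]
    # occupancy print
    if n=='side':A=P
    else:A=np.r_[A,P]
H,_,_=np.histogram2d(A[:,0],A[:,1],bins=[np.arange(.2,.9,.02),np.arange(-.44,.46,.02)])
M=np.zeros_like(H)
ix=((A[:,0]-.2)/.02).astype(int);iy=((A[:,1]+.44)/.02).astype(int)
for i,j,z in zip(ix,iy,A[:,2]):
    if i<M.shape[0] and 0<=j<M.shape[1]: M[i,j]=max(M[i,j],z)
print('y:',[ '%.2f'%y for y in np.arange(-.44,.45,.1)])
for i in range(M.shape[0]): print('%.2f '%(.2+.02*i),' '.join('%2d'%(100*M[i,j]+.5) if H[i,j] else ' .' for j in range(M.shape[1])))
E
```

```text
Traceback (most recent call last):
NameError: name 'A' is not defined
```

```bash
python3 - <<'E'
from h import *
import pickle
D=pickle.load(open('d0.pkl','rb'))
L=[]
for n in('scene','side'):
    st,c=D[n]; P=cloud(c,st).reshape(-1,3); P=P[~np.isnan(P).any(1)]
    L.append(P[(P[:,0]>0.2)&(P[:,0]<0.88)&(P[:,1]>-.44)&(P[:,1]<.44)&(P[:,2]<.2)])
A=np.vstack(L)
M=np.full((34,44),-1.)
for x,y,z in A:
    i,j=int((x-.2)/.02),int((y+.44)/.02); M[i,j]=max(M[i,j],z)
for i in range(34): print('%.2f '%(.2+.02*i),' '.join('%2d'%(100*M[i,j]+.5) if M[i,j]>-.5 else ' .' for j in range(44)))
E
```

```text
0.20   0  0  0  0  1  1  0  0  0  0  0  1  0  1  0  1  0  0  0  1  0  0  0  0  0  1  1  0  0  1  0  0  0  0  0  0  1  0  0  0  0  0  0  0
0.22   1  0  1  0  1  0  0  1  1  1  0  0  0  1  0  1  1  1  0  0  1  0  1  0  0  0  1  0  0  1  0  0  0  0  0  1  0  0  0  0  0  0  0  1
0.24   1  0  1  1  0  1  1  0  0  1  0  1  1  0  0  0  0  0  0  1  1  1  1  0  0  0  0  0  1  0  0  0  0  2  2  2  1  2  1  0  0  0  1  1
0.26   0  0  0  0  0  0  0  0  1  0  0  0  1  1  1  0  1  0  0  0  1  0  1  0  0  0  0  0  0  0  0  0  0  1  2  2  2  2  2  0  0  0  0  1
0.28   0  0  0  0  0  0  0  0  0  1  0  0  1  1  1  1  1  1  1  1  1  1  1  0  0  0  1  0  1  1  1  0  0  1  2  2  2  2  2  0  1  1  1  0
0.30   0  1  0  8  8  0  1  1  0  1  0  1  0  1  1  1  0  0  1  1  0  0  1  0  0  1  0  0  1  1  0  0  1  2  2  2  2  2  2  0  0  0  0  1
0.32   0  1  6  8  8  0  0  1  0  0  1  0  0  0  1  0  0  0  1  1  0  1  0  1  1  1  0  0  0  1  0  0  0  1  2  2  2  2  2  0  1  0  1  0
0.34   0  1  1  8  8  1  0  1  1  0  1  0  0  0  0  0  0  0  1  1  0  0  0  1  1  1  0  0  1  0  0  1  0  1  1  0  0  2  1  1  0  1  0
[... 2891 characters left out ...]
1  1  1  1
0.78   1  1  0  1  1  1  0  1  0  7  1  1  1  1  0  0  0  0  1  1  1  1  0  9 14 13 19 18  1  1  0  7  7  7  7  0  0  0  1  1  0  1  1  0
0.80   1  1  0  1  1  1  1  1  1  1  1  0  0  1  1  1  1  0  1  1  1  0  0 19 20  9  9  1  7  7  7  7  7  7  7  0  0  0  1  1  1  0  0  1
0.82   1  1  1  1  1  1  1  1  1  0  1  1  0  1  1  0  1  0  0  1  1  1  1  1  1  0  0  0  7  7  .  1  1  6  7  .  .  0  0  1  1  1  1  1
0.84   1  0  1  0  1  1  1  1  1  0  1  0  0  1  1  1  0  1  0  1  1  1  1  1  1  1  1  1  7  8  .  1  1  1  7  .  .  1  0  1  1  1  1  1
0.86   1  1  1  0  1  1  1  1  0  1  1  0  0  1  1  0  0  1  1  0  1  1  0  1  1  1  0  1  1  7  .  1  1  1  7  7  .  0  1  0  1  1  1  1
```

```bash
python3 -m handwheel '88 -30 0 15 0 0 0;88 -63 0 31 0 0 0;88 -63 0 31 0 0 0;88 -63 35 31 0 0 0;88 -63 75 31 0 0 0;88 -63 111 31 0 0 0;88 -63 111 31 0 0 0;88 -63 111 31 0 0 0' 15; python3 - <<'E'
from h import *
st=ctrl.state();c=ctrl.capture('wrist');save(c,'w1');print(st['tcp_pos'],st['tool_rot'],st['contact_force'])
E
```

```text
t: 0.82
tcp_pos: [0.5609, 0.0309, 0.1406]
tool_rot: [-1.571, 0.003, 0.004]
contact_force: [-0.4, -0.0, 0.5]
finger_gap: 1.001
[0.56087853 0.03094348 0.14062392] [-1.57134579  0.00299466  0.00354733] [-0.3537058  -0.03009344  0.49318352]
```

View pics/w1.png

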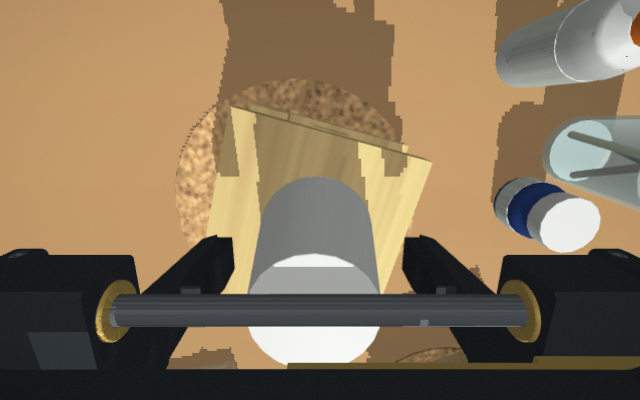

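The cup (centre about column 313) lies between the fingers (232 and 405). I'll close and lift.

```bash
python3 -m handwheel '50 0 0 0 0 0 0;50 0 0 0 0 0 0;50 0 0 0 0 0 0;50 0 0 0 0 0 0;50 0 0 0 0 0 0;50 0 0 0 0 0 0;50 0 -20 0 0 0 0;50 0 -50 0 0 0 0;50 0 -80 0 0 0 0;50 0 -80 0 0 0 0' 15; python3 - <<'E'
from h import *
st=ctrl.state();c=ctrl.capture('wrist');save(c,'w2');c=ctrl.capture('side');save(c,'s2')
E
```

```text
t: 1.7
tcp_pos: [0.5654, 0.0315, 0.2272]
tool_rot: [-1.569, -0.008, -0.009]
contact_force: [1.1, 0.6, -0.7]
finger_gap: 0.709
```

View pics/w2.png

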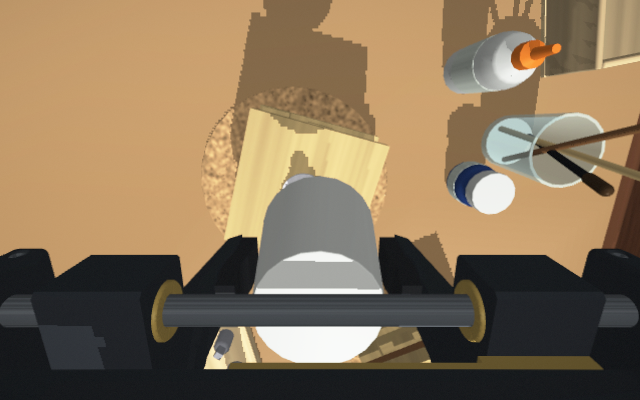

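View pics/s2.png

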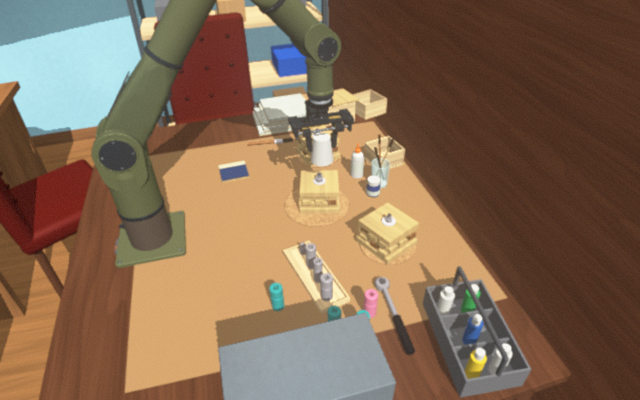

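```bash
python3 -m handwheel '50 -18 0 28 0 0 0;50 -37 0 56 0 0 0;50 -56 0 85 0 0 0;50 -75 0 113 0 0 0;50 -93 0 141 0 0 0;50 -111 0 169 0 0 0;50 -111 0 169 0 0 0;50 -111 36 169 0 0 0;50 -111 72 169 0 0 0;50 -111 108 169 0 0 0;50 -111 130 169 0 0 0;50 -111 150 169 0 0 0' ; python3 - <<'E'
from h import *
c=ctrl.capture('side');save(c,'s3');cv2.imwrite('pics/s3z.png',cv2.resize(c['image'][100:220,180:340],None,fx=4,fy=4))
E
```

```text
t: 2.8
tcp_pos: [0.4495, 0.199, 0.0688]
tool_rot: [-1.573, 0.003, 0.003]
contact_force: [0.0, -0.0, -0.2]
finger_gap: 0.711
```

View pics/s3z.png

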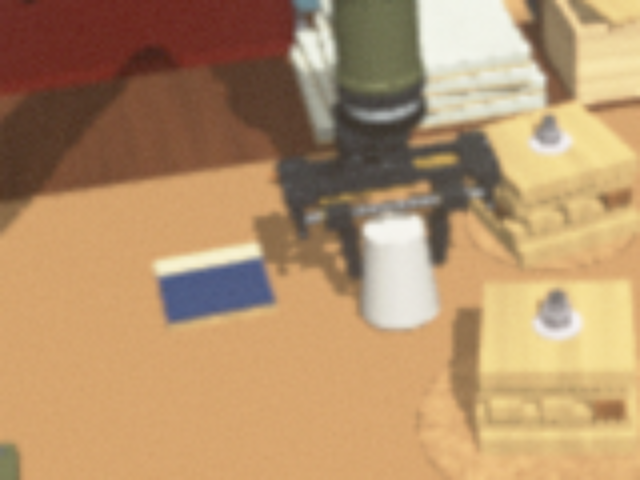

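```bash
python3 -m handwheel '50 0 10 0 0 0 0;50 0 16 0 0 0 0;50 0 17 0 0 0 0;50 0 17 0 0 0 0'; python3 -c "
from h import *
print(ctrl.state()['contact_force'])"
```

```text
t: 3.18
tcp_pos: [0.4511, 0.2, 0.0551]
tool_rot: [-1.571, -0.0, -0.0]
contact_force: [-0.3, -0.2, -0.7]
finger_gap: 0.712
[-0.31343889 -0.21224419 -0.69625543]
```

```bash
python3 -m handwheel '50 0 2 0 0 0 0;50 0 2 0 0 0 0;70 0 2 0 0 0 0;88 0 2 0 0 0 0;88 0 2 0 0 0 0;88 0 2 0 0 0 0;88 0 2 0 0 0 0'; python3 - <<'E'
from h import *
c=ctrl.capture('side');save(c,'s4');cv2.imwrite('pics/s4z.png',cv2.resize(c['image'][100:220,180:340],None,fx=4,fy=4))
E
```

```text
t: 3.77
tcp_pos: [0.4512, 0.2001, 0.0528]
tool_rot: [-1.571, -0.0, -0.0]
contact_force: [0.6, 0.4, -0.6]
finger_gap: 0.994
```

View pics/s4z.png

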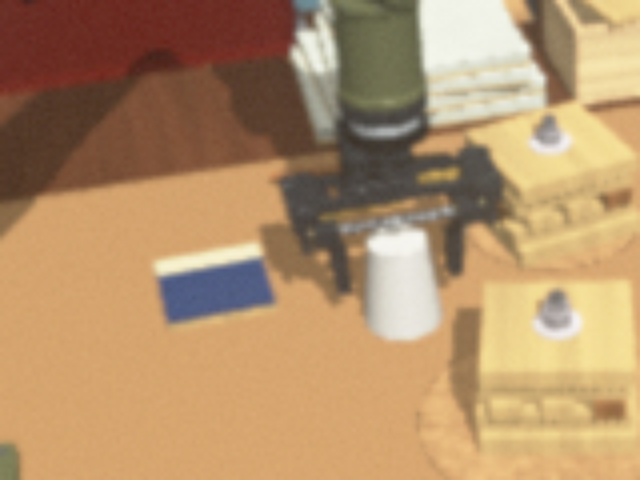

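```bash
python3 -m handwheel '88 0 -20 0 0 0 0;88 0 -60 0 0 0 0;88 0 -100 0 0 0 0;88 0 -140 0 0 0 0;88 19 -140 -36 0 0 0;88 38 -140 -72 0 0 0;88 56 -140 -108 0 0 0;88 74 -140 -144 0 0 0;88 93 -130 -180 0 0 0;88 111 -112 -215 0 0 0;88 111 -112 -215 0 0 0;88 111 -112 -215 0 0 0'; python3 - <<'E'
from h import *
import pickle
st=ctrl.state();c=ctrl.capture('wrist');save(c,'w5');pickle.dump((st,c),open('w5.pkl','wb'))
s=ctrl.capture('scene');save(s,'c5');s2=ctrl.capture('side');pickle.dump((s,s2),open('s5.pkl','wb'))
cv2.imwrite('pics/w5z.png',cv2.resize(c['image'][80:240,220:420],None,fx=4,fy=4,interpolation=cv2.INTER_CUBIC))
P=cloud(s2)
m=(P[...,1]>.13)&(P[...,1]<.27)&(P[...,0]>.38)&(P[...,0]<.52)&(P[...,2]>.03)
print(np.nanmin(P[m],0),np.nanmax(P[m],0))
E
```

```text
t: 4.82
tcp_pos: [0.5617, -0.0185, 0.1634]
tool_rot: [-1.572, 0.006, -0.003]
contact_force: [-0.8, 0.9, 0.1]
finger_gap: 1.0
[0.42041086 0.16066732 0.03004448] [0.48199539 0.22480926 0.0890323 ]
```

View pics/w5.png

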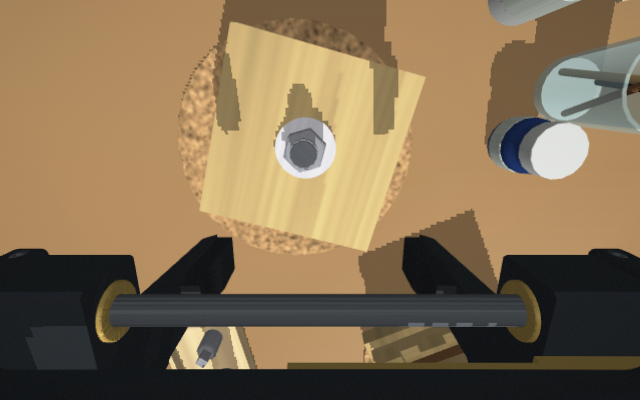

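View pics/w5z.png

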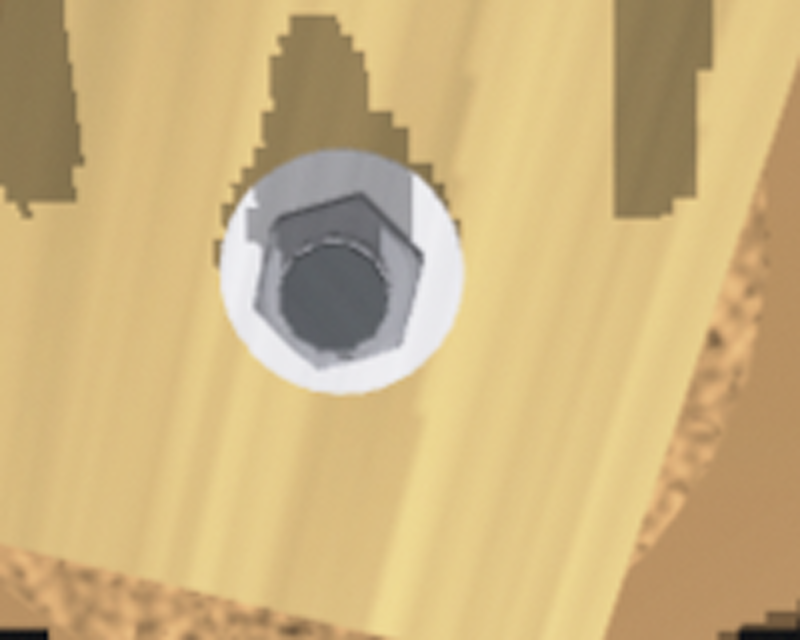

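View pics/c5.png

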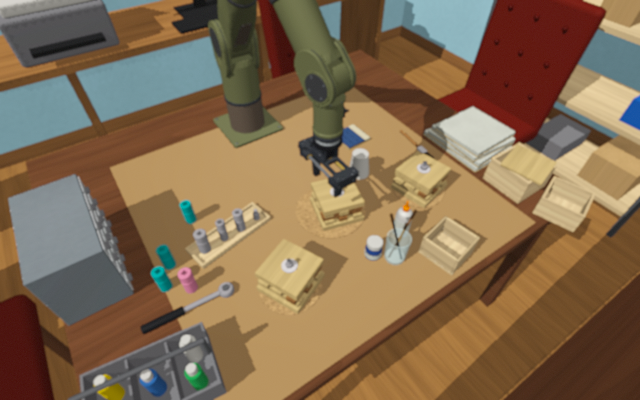

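```bash
python3 - <<'E'
from h import *
import pickle
st,c=pickle.load(open('w5.pkl','rb'))
P=cloud(c,st)
sub=P[110:185,265:345]
im=c['image'][110:185,265:345]
# washer centre: white/grey low saturation mask
hsv=cv2.cvtColor(im,cv2.COLOR_BGR2HSV); m=(hsv[...,1]<60).astype(np.uint8)
cn=max(cv2.findContours(m,0,1)[0],key=cv2.contourArea).reshape(-1,2)+[265,110]
hull=cv2.convexHull(cn.astype(np.int32)).reshape(-1,2)
Q=plane(c,hull,.091,st)[:,:2]; (ctr,r)=cv2.minEnclosingCircle(Q.astype(np.float32)); print('washer',ctr,r)
A=np.c_[2*Q,np.ones(len(Q))]; s=np.linalg.lstsq(A,(Q**2).sum(1),rcond=None)[0]; print('lsq',s[:2],np.sqrt(s[2]+s[:2]@s[:2]))
d=np.hypot(sub[...,0]-s[0],sub[...,1]-s[1])
z=sub[...,2]
for a,b in ((0,.005),(.007,.0095),(.0155,.019),(.026,.035)):
    k=(d>a)&(d<b)&~np.isnan(z); print(a,b,np.percentile(z[k],[10,50,90]).round(4),k.sum())
# corners on plane for candidate heights
co=np.array([(256,305),(320,368),(402,345),(422,262)])/4.+[220-.375,80-.375]
for h in(.0108,.0128,.0148):
    q=plane(c,co,.091+h,st)[:,:2]; e=np.linalg.norm(np.diff(q,axis=0),axis=1)*1.732; f=np.diff(q,axis=0); print(h,'AF',e*1000,'diam', np.linalg.norm(q[0]-q[3])*866,'edge angs',np.degrees(np.arctan2(f[:,1],f[:,0]))%60, 'ctr',(q[0]+q[3])/2)
E
```

```text
washer (0.5535826086997986, 0.02927817963063717) 0.020306557416915894
lsq [0.55351324 0.02921915] 0.020081631424274764
0 0.005 [0.1177 0.1184 0.1192] 238
0.007 0.0095 [0.105  0.1159 0.1185] 339
0.0155 0.019 [0.0897 0.0906 0.0914] 853
0.026 0.035 [0.0868 0.0876 0.0885] 1219
0.0108 AF [24.3355824  23.43225186 23.14615576] diam 23.193530628511432 edge angs [14.2356943  15.59378044 16.43983212] ctr [0.55350005 0.02915262]
0.0128 AF [24.08337912 23.1894103  22.90627918] diam 22.953163076423888 edge angs [14.2356943  15.59378044 16.43983212] ctr [0.55359289 0.02942112]
0.0148 AF [23.83117585 22.94656875 22.6664026 ] diam 22.71279552433634 edge angs [14.2356943  15.59378044 16.43983212] ctr [0.55368574 0.02968961]
```

```bash
python3 -m handwheel '88 -5 -20 -20 0 0 0;88 -15 -35 -60 0 0 0;88 -25 -35 -98 0 0 0;88 -35 -35 -138 0 0 0;88 -45 -35 -176 0 0 0;88 -55 -35 -214 0 0 0;88 -65 -35 -252 0 0 0;88 -75 -35 -290 0 0 0;88 -85 -35 -326 0 0 0;88 -95 -35 -362 0 0 0;88 -99 -35 -388 0 0 0;88 -99 -35 -388 0 0 0' 40;python3 -m handwheel '88 0 0 0 0 0 0;88 0 0 0 0 0 0;88 0 0 0 0 0 0'; python3 - <<'E'
from h import *
import pickle
st=ctrl.state();c=ctrl.capture('wrist');save(c,'w6');pickle.dump((st,c),open('w6.pkl','wb'))
cv2.imwrite('pics/w6z.png',cv2.resize(c['image'][60:240,220:420],None,fx=3,fy=3,interpolation=cv2.INTER_CUBIC))
P=cloud(c,st); m=((P[...,2]>.076)&(P[...,2]<.09)).astype(np.uint8); m[235:]=0
for cn in cv2.findContours(m,0,1)[0]:
    if cv2.contourArea(cn)>80:
        cn=cn.reshape(-1,2); Q=plane(c,cn,.082,st)[:,:2]; A=np.c_[2*Q,np.ones(len(Q))]; s=np.linalg.lstsq(A,(Q**2).sum(1),rcond=None)[0]
        print(cn.mean(0),s[:2],np.sqrt(s[2]+s[:2]@s[:2]),cv2.minEnclosingCircle(Q.astype(np.float32)))
E
```

```text
t: 5.97
tcp_pos: [0.4608, -0.4089, 0.2002]
tool_rot: [-1.576, 0.006, -0.005]
contact_force: [0.1, -1.0, -0.4]
finger_gap: 1.004
t: 6.22
tcp_pos: [0.4646, -0.4, 0.2001]
tool_rot: [-1.569, -0.004, 0.003]
contact_force: [-0.3, 0.5, 0.0]
finger_gap: 0.999
[318.08928571 160.92857143] [ 0.46491915 -0.36833645] 0.01605772342271935 ((0.46491771936416626, -0.3682747781276703), 0.016649195924401283)
[161.19620253 150.34810127] [ 0.33709595 -0.36086482] 0.014517579524929932 ((0.3374687731266022, -0.3609028458595276), 0.015952767804265022)
[310.03191489  80.45744681] [ 0.45839539 -0.30692599] 0.012068626668490965 ((0.458371102809906, -0.30693042278289795), 0.012451139278709888)
[600.36956522  31.41666667] [ 0.66959184 -0.27282344] 0.027260262168243315 ((0.6687763333320618, -0.2703043222427368), 0.03647494688630104)
[302.97938144   7.58762887] [ 0.45310133 -0.25556997] 0.009994466802783163 ((0.45312225818634033, -0.25378382205963135), 0.013917472213506699)
```

View pics/w6.png

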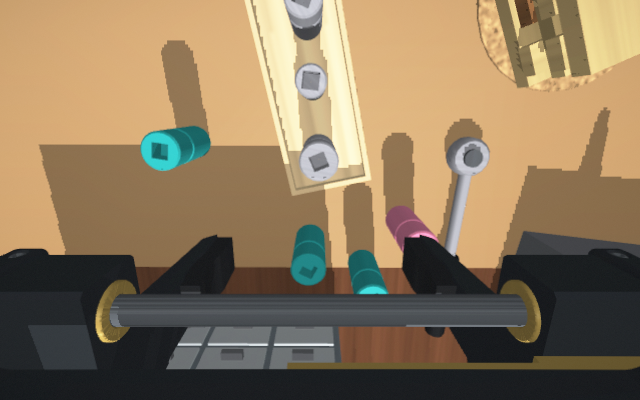

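```bash
python3 -m handwheel '88 2 20 35 0 0 0;88 2 55 36 0 0 0;88 2 80 36 0 0 0;88 2 80 36 0 0 0;88 2 80 36 0 0 0;88 2 80 36 0 0 0'; python3 - <<'E'
from h import *
st=ctrl.state();c=ctrl.capture('wrist');save(c,'w7'); print(st['tcp_pos'],st['tool_rot'])
s=ctrl.capture('side');save(s,'s7')
P=cloud(s)
for n,z in(('s',s),('c',ctrl.capture('scene'))):
    print(n, proj(z,[[.465,-.368,.082],[.465,-.363,.082]]))
    cv2.imwrite('pics/%s7z.png'%n,cv2.resize(z['image'][190:310,180:340],None,fx=4,fy=4))
E
```

```text
t: 6.77
tcp_pos: [0.4661, -0.367, 0.121]
tool_rot: [-1.572, -0.002, -0.001]
contact_force: [-0.2, 0.0, 0.5]
finger_gap: 1.001
[ 0.46614942 -0.36699951  0.1210437 ] [-1.57177797e+00 -2.01838409e-03 -8.49592082e-04]
s [[325.63476856 276.40899769]
 [325.10293614 274.98235566]]
c [[199.63483939 232.48391787]
 [201.3683431  231.6706853 ]]
```

View pics/w7.png

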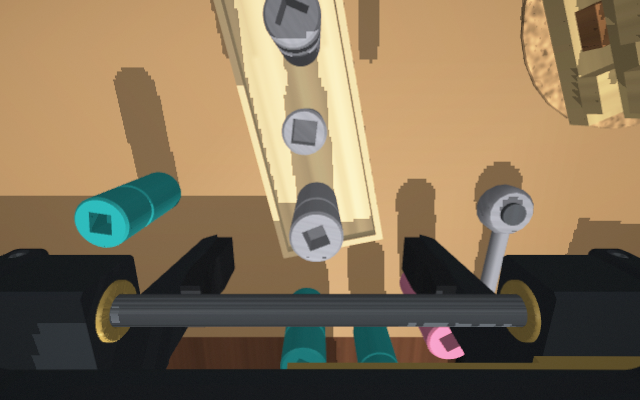

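View pics/c7z.png

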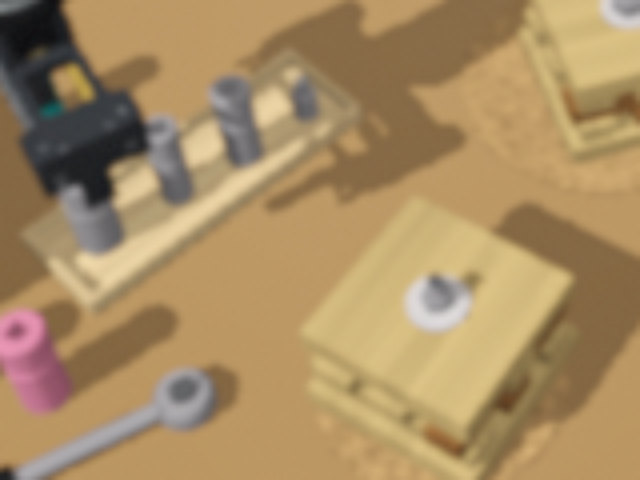

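```bash
python3 - <<'E'
from h import *
st=ctrl.state();c=ctrl.capture('wrist');print(st['tcp_pos'],st['tool_rot'])
P=cloud(c,st); m=((P[...,2]>.077)&(P[...,2]<.087)).astype(np.uint8); m[265:]=0; m[:,:270]=0;m[:,370:]=0
for cn in cv2.findContours(m,0,1)[0]:
    if cv2.contourArea(cn)>80:
        cn=cn.reshape(-1,2); Q=plane(c,cn,.082,st)[:,:2]; A=np.c_[2*Q,np.ones(len(Q))]; s=np.linalg.lstsq(A,(Q**2).sum(1),rcond=None)[0]
        print(cn.mean(0),s[:2],np.sqrt(s[2]+s[:2]@s[:2]))
# square drive hole orientation
g=cv2.cvtColor(c['image'],cv2.COLOR_BGR2GRAY)[215:258,295:342]
mm=(g<125).astype(np.uint8)
for cn in cv2.findContours(mm,0,1)[0]:
    if cv2.contourArea(cn)>100: print('sq',cv2.minAreaRect(cn))
E
```

```text
[ 0.46602777 -0.36772564  0.12146393] [-1.57262721 -0.00188346 -0.00243383]
[315.84666667 234.14666667] [ 0.4649917  -0.36749565] 0.01625979849067176
[303.67716535 130.25984252] [ 0.45849833 -0.30649845] 0.01208395175066115
[293.35714286  19.41176471] [ 0.45440667 -0.25337116] 0.010759185642823854
sq ((21.02835464477539, 21.37371063232422), (19.815643310546875, 21.897720336914062), 68.96248626708984)
```

```bash
python3 -m handwheel '88 -1 30 0 0 0 0;88 -1 55 0 0 0 0;88 -1 63 0 0 0 0;88 -1 63 0 0 0 0;60 -1 63 0 0 0 0;30 -1 63 0 0 0 0;25 -1 63 0 0 0 0;25 -1 63 0 0 0 0;25 -1 63 0 0 0 0;25 -1 63 0 0 0 0;25 -1 63 0 0 0 0;25 -1 63 0 0 0 0' 40; python3 - <<'E'
from h import *
st=ctrl.state();print(st['tcp_pos'],st['tool_rot'],st['contact_force'],st['finger_gap']*88.1)
c=ctrl.capture('wrist');save(c,'w8')
E
```

```text
t: 7.97
tcp_pos: [0.4642, -0.367, 0.0569]
tool_rot: [-1.571, -0.0, -0.0]
contact_force: [1.5, 0.3, 0.2]
finger_gap: 0.418
[ 0.46421067 -0.36701149  0.05685632] [-1.57092832e+00 -4.25875907e-04 -3.07120964e-04] [1.54995708 0.29462908 0.21995972] 36.85149598010097
```

View pics/w8.png

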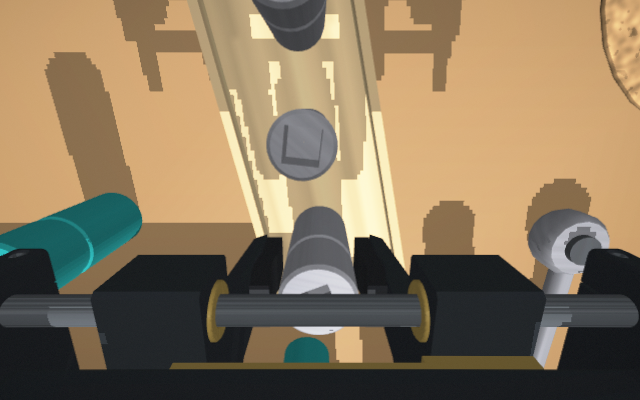

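```bash
python3 -m handwheel '20 0 0 0 0 0 0;20 0 0 0 0 0 0;20 0 0 0 0 0 0;20 0 0 0 0 0 0' 40;python3 -m handwheel '20 0 -15 0 0 0 0;20 0 -40 0 0 0 0;20 0 -70 0 0 0 0;20 0 -70 0 0 0 0;20 0 -70 0 0 0 0' 40; python3 - <<'E'
from h import *
st=ctrl.state();print(st['tcp_pos'],st['tool_rot'],st['contact_force'],st['finger_gap']*88.1)
c=ctrl.capture('wrist');save(c,'w9')
E
```

```text
t: 8.35
tcp_pos: [0.4645, -0.367, 0.0569]
tool_rot: [-1.571, -0.001, -0.001]
contact_force: [1.5, -0.7, 0.8]
finger_gap: 0.373
t: 8.77
tcp_pos: [0.4641, -0.3674, 0.1276]
tool_rot: [-1.572, -0.001, -0.001]
contact_force: [0.4, 0.2, -2.5]
finger_gap: 0.373
[ 0.46414565 -0.36740704  0.12761108] [-1.57195037e+00 -7.38278146e-04 -1.27938105e-03] [ 0.39184911  0.24849522 -2.46896166] 32.895338593802734
```

View pics/w9.png

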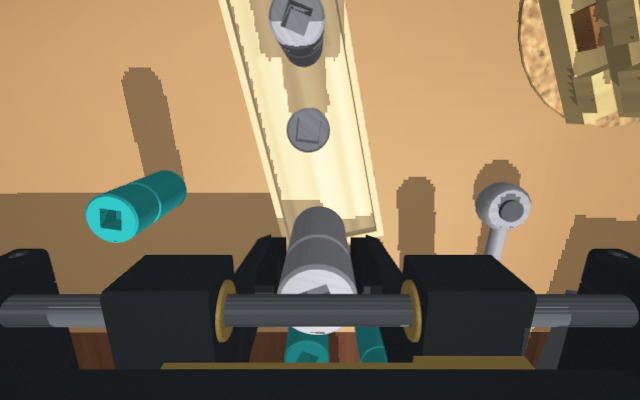

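```bash
python3 -m handwheel '20 0 -40 0 0 0 0;20 5 -80 20 0 0 0;20 13 -83 56 0 0 0;20 22 -83 93 0 0 0;20 31 -83 130 0 0 0;20 40 -83 167 0 0 0;20 49 -83 204 0 0 0;20 58 -83 241 0 0 0;20 67 -83 278 0 0 0;20 76 -83 312 0 0 0;20 84 -83 336 0 0 0;20 89 -83 350 0 0 0';python3 -m handwheel '20 0 0 0 0 0 0;20 0 0 0 0 0 0;20 0 0 0 0 0 0;20 0 0 0 0 0 0;20 0 0 0 0 0 0'; cat > nut.py <<'E'
from h import *
import sys
st=ctrl.state();c=ctrl.capture('wrist');print(st['tcp_pos'],st['tool_rot'],st['contact_force'])
n=sys.argv[1]; save(c,n)
im=c['image'];hsv=cv2.cvtColor(im,cv2.COLOR_BGR2HSV)
p=proj(c,[[.5535,.0292,.091]],st)[0].astype(int);print('proj',p)
x0,y0=p-50; sub=hsv[y0:y0+100,x0:x0+100]; m=(sub[...,1]<60).astype(np.uint8)
cn=max(cv2.findContours(m,0,1)[0],key=cv2.contourArea).reshape(-1,2)+[x0,y0]
hull=cv2.convexHull(cn.astype(np.int32)).reshape(-1,2); print('rows',hull.min(0),hull.max(0))
Q=plane(c,hull,.091,st)[:,:2];A=np.c_[2*Q,np.ones(len(Q))]; s=np.linalg.lstsq(A,(Q**2).sum(1),rcond=None)[0]; print('washer',s[:2],np.sqrt(s[2]+s[:2]@s[:2]))
P=cloud(c,st);m=((P[...,2]>.1135)&(P[...,2]<.123)).astype(np.uint8);mm=np.zeros_like(m);mm[y0+10:y0+75,x0+20:x0+80]=m[y0+10:y0+75,x0+20:x0+80]
k=np.argwhere(mm)[:,::-1]; e=cv2.minEnclosingCircle(k.astype(np.float32)); print('rod',e,plane(c,[k.mean(0)],.1188,st), plane(c,[e[0]],.1188,st))
b=st['tcp_pos']
R=cv2.Rodrigues(np.array(st['tool_rot']))[0]
print('socket bottom-front pred', proj(c,[b+R@np.array([0,.052,.0165])],st), 'top', proj(c,[b+R@np.array([0,-.025,z]) for z in(.0165,-.0165)],st))
E
python3 nut.py w10
```

```text
t: 9.82
tcp_pos: [0.5525, -0.0122, 0.208]
tool_rot: [-1.568, -0.002, 0.007]
contact_force: [-0.6, 0.2, -1.9]
finger_gap: 0.373
t: 10.23
tcp_pos: [0.5524, -0.0189, 0.2094]
tool_rot: [-1.572, 0.003, -0.001]
contact_force: [-0.2, 0.0, -2.0]
finger_gap: 0.372
[ 0.55241659 -0.01888989  0.20936449] [-1.57180584e+00  3.00301253e-03 -1.26659871e-03] [-0.22953693  0.02094048 -2.00044643]
proj [319 140]
rows [294 115] [344 165]
washer [0.55353421 0.02916129] 0.020137506221922126
rod ((319.0, 144.0), 11.70479965209961) [[0.55328221 0.02938424 0.1188    ]] [[0.55333965 0.02947282 0.1188    ]]
socket bottom-front pred [[317.68110948 202.85644215]] top [[317.61049301 262.39272777]
 [317.52946773 334.55240836]]
```

View pics/w10.png

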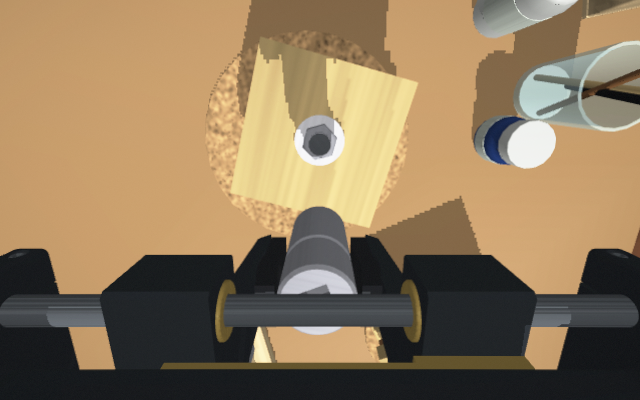

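```bash
python3 - <<'E'
from h import *
st=ctrl.state();c=ctrl.capture('wrist');im=c['image']
g=cv2.cvtColor(im,cv2.COLOR_BGR2GRAY)
for col in(310,314,318,322,326): print(col,g[196:216,col], g[256:276,col])
print('r220',g[225,278:362]); print(g[250,270:366])
cv2.imwrite('pics/w11z.png',cv2.resize(im[190:345,250:390],None,fx=5,fy=4))
b=st['tcp_pos'];R=cv2.Rodrigues(np.array(st['tool_rot']))[0];print(b,st['tool_rot'])
for z in(0,-.001,-.002,-.003):
  q=proj(c,[b+R@np.array([0,.052,.0165+z]),b+R@np.array([0,-.025,.0165+z]),b+R@np.array([0,-.025,-.0165+z])],st); print(z,q[:,1])
E
```

```text
310 [209 209 210 210 210 210 210 210 211 212 207 169  83  84  84  83  83  85
  84  85] [ 87  87  87  87  85  87  87  85 100 123 123 124 123 143 189 208 204 204
 206 207]
314 [211 211 211 212 211 212 212 212 213 213 186  87  87  86  87  86  87  87
  87  87] [ 89  87  89  89  88  89  89  92 107 122 122 122 123 156 206 208 207 206
 205 208]
318 [209 210 210 210 210 211 210 210 211 203 160  89  88  88  88  88  88  88
  88  88] [ 91  91  90  90  91  91  90  94 111 124 123 123 123 155 206 209 209 209
 206 207]
322 [210 210 210 211 212 213 212 214 213 205 163  89  89  89  89  90  91  90
  90  90] [ 91  91  90  90  90  90  91  94 109 125 126 126 125 148 193 208 208 209
 209 207]
326 [212 212 213 213 214 217 218 220 221 222 217 172  88  90  91  92  91  90
  89  91] [ 92  91  91  92  92  91  92  92  97 114 126 126 125 126 160 207 207 210
 210 210]
r220 [186 185 179 167 161 171 188 189 173 158 160 169 164 151 150 119  87  83
  82  80  83  83  83  84  84  82  82  83  84  85  84  84  85  88  89  87
  88  89  89  89  91  91  91  91  91  90  91  91  91  90  91  91  92  91
  92  91  92  92  93  93  94  92  93  92  93  92 165 193 194 194 181 166
 169 181 179 172 176 178 191 201 212 218 222 222]
[ 23  23  24  24  21  23  23  22  24  21  24  23  23  23  23  25 111 115
  99 107 104  89  82  82  84  83  83  84  83  82  82  82  84  85  84  84
  86  85  87  87  86  88  87  88  89  89  89  90  92  90  91  91  91  91
  91  92  91  92  91  92  91  91  92  92  93  91  92  92  91  91  91  94
  92  93 108 120 120 106 104 125  87  19  23  19  25  22  24  22  24  22
  26  22  23  23  24  25]
[ 0.55261228 -0.01855205  0.20952165] [-1.57149899e+00  2.27570539e-03 -1.29686992e-03]
0 [202.85652696 262.39293247 334.55280746]
-0.001 [204.39073812 264.74386089 336.57792939]
-0.002 [205.92047405 267.08374688 338.59429539]
-0.003 [207.44575517 269.41267121 340.60196409]
```

View pics/w11z.png

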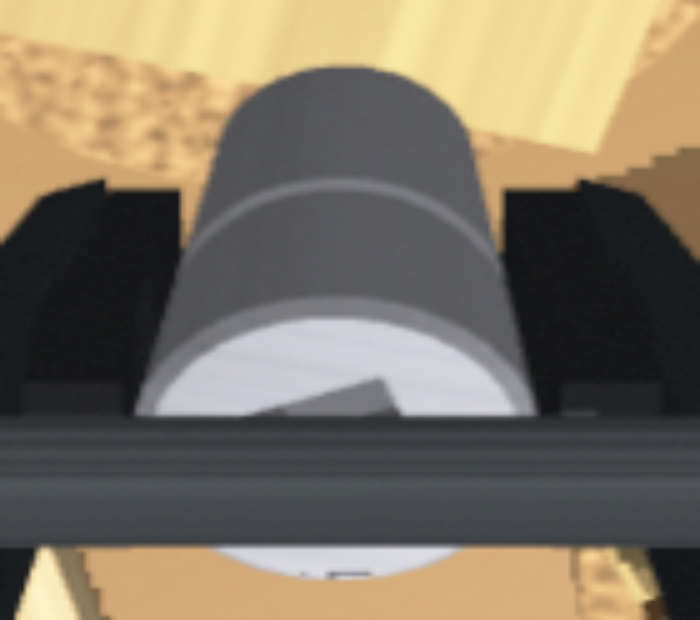

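```bash
python3 -m handwheel '20 0 0 24 0 0.05 0;20 0.5 0 48 0 0.098 0;20 0.5 0 48 0 0.098 0;20 0.5 20 48 0 0.098 0;20 0.5 28 48 0 0.098 0;20 0.5 28 48 0 0.098 0;20 0.5 28 48 0 0.098 0;20 0.5 28 48 0 0.098 0'; cat > look.py <<'E'
from h import *
import sys
n=sys.argv[1]
st=ctrl.state();print(st['tcp_pos'],st['tool_rot'],st['contact_force'],st['finger_gap']*88.1)
R=cv2.Rodrigues(np.array(st['tool_rot']))[0];print('down axis',R[:,1].round(4))
L=[]
for k,(a,b) in (('scene',(290,130)),('side',(275,110))):
    c=ctrl.capture(k); L.append(cv2.resize(c['image'][b:b+110,a:a+90],None,fx=4,fy=4,interpolation=cv2.INTER_CUBIC))
    print(k,'nut proj',proj(c,[[.5535,.0292,.0]+np.array([0,0,z]) for z in(.091,.119)]).round(1).tolist())
cv2.imwrite('pics/%s.png'%n,np.hstack(L))
E
python3 look.py l12;python3 nut.py w12
```

```text
t: 11.0
tcp_pos: [0.5538, 0.0306, 0.1821]
tool_rot: [-1.569, 0.077, -0.078]
contact_force: [0.1, -0.4, -3.1]
finger_gap: 0.373
[0.5538275  0.0305532  0.18214207] [-1.56936658  0.07713207 -0.07805772] [ 0.1324468  -0.38888128 -3.09188304] 32.864891434957826
down axis [ 6.e-04  0.e+00 -1.e+00]
scene nut proj [[336.9, 190.9], [337.2, 184.3]]
side nut proj [[318.5, 179.8], [318.3, 172.8]]
[0.5540027  0.0307167  0.18237779] [-1.56921136  0.07647165 -0.07847887] [ 0.21669179 -0.25525208 -1.59868214]
proj [317 210]
rows [267 184] [366 259]
washer [0.55103531 0.0067578 ] 0.041464372879168494
rod ((0.0, 0.0), 0.0) [[nan nan nan]] [[0.39257206 0.17704863 0.1188    ]]
socket bottom-front pred [[317.82096406 202.85817866]] top [[317.84500433 262.39188671]
 [317.74693513 334.55485543]]nut.py:12: RuntimeWarning: Mean of empty slice.
  k=np.argwhere(mm)[:,::-1]; e=cv2.minEnclosingCircle(k.astype(np.float32)); print('rod',e,plane(c,[k.mean(0)],.1188,st), plane(c,[e[0]],.1188,st))
  ret = um.true_divide(
```

View pics/l12.png

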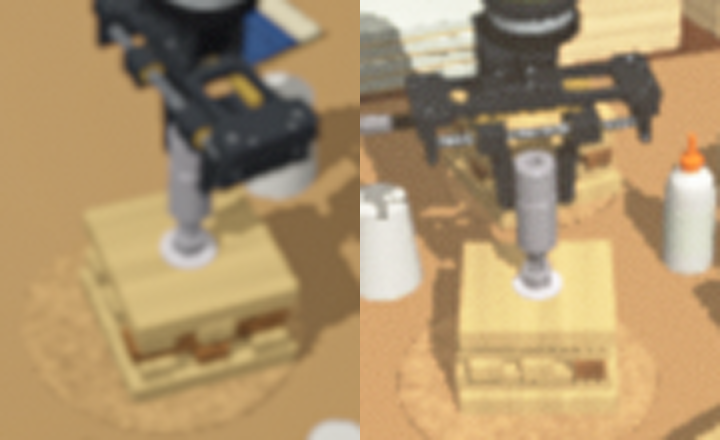

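View pics/w12.png

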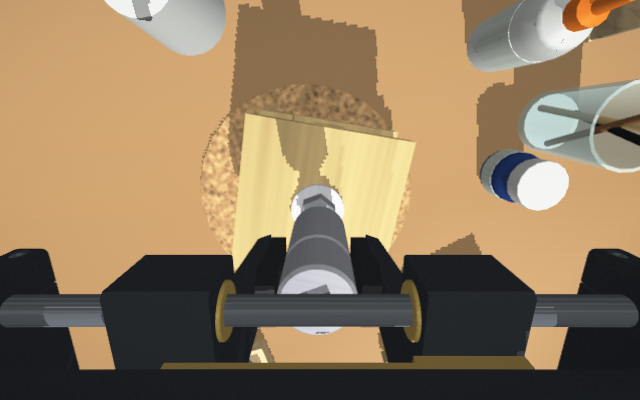

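```bash
python3 -m handwheel '20 -0.5 10 -0.5 0 0 0;20 -0.5 19 -0.5 0 0 0;20 -0.5 22 -0.5 0 0 0;20 -0.5 24 -0.5 0 0 0;20 -0.5 25 -0.5 0 0 0;20 -0.5 26 -0.5 0 0 0;20 -0.5 26 -0.5 0 0 0;20 -0.5 26 -0.5 0 0 0'; python3 look.py l13
```

```text
t: 11.82
tcp_pos: [0.5522, 0.0303, 0.1564]
tool_rot: [-1.57, 0.078, -0.076]
contact_force: [-3.7, -0.3, 7.0]
finger_gap: 0.374
[0.55217144 0.03031351 0.15642213] [-1.570216    0.07800638 -0.07605452] [-3.70913558 -0.30089183  7.03616385] 32.98209933893222
down axis [-1.3e-03 -7.0e-04 -1.0e+00]
scene nut proj [[336.9, 190.9], [337.2, 184.3]]
side nut proj [[318.5, 179.8], [318.3, 172.8]]
```

View pics/l13.png

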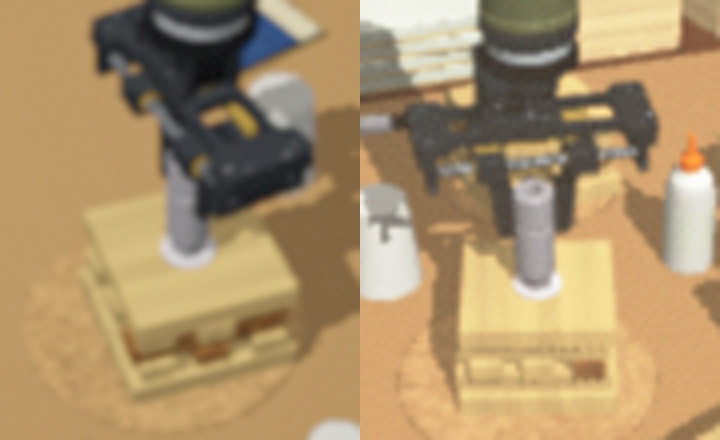

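```bash
python3 -m handwheel '20 -0.7 0 0 0 0 0;20 -0.7 1 0 0 0.035 0;20 -0.7 1 0 0 0.07 0;20 -0.7 1 0 0 0.105 0;20 -0.7 1 0 0 0.105 0'; python3 -c "
from h import *
print(ctrl.state()['contact_force'],ctrl.state()['ft_torque'])"; python3 -m handwheel '20 0 0 0 0 -0.05 0;20 0 0 0 0 -0.105 0;20 0 0 0 0 -0.14 0;20 0 0 0 0 -0.175 0;20 0 0 0 0 -0.21 0;20 0 0 0 0 -0.21 0';python3 -c "
from h import *
print(ctrl.state()['contact_force'],ctrl.state()['ft_torque'])"
```

```text
t: 12.33
tcp_pos: [0.5531, 0.0311, 0.156]
tool_rot: [-1.564, 0.158, -0.162]
contact_force: [-1.2, 0.8, 6.2]
finger_gap: 0.372
[-1.18610463  0.79053992  6.2150989 ] [0.0224859 0.3181958 0.0373366]
t: 12.83
tcp_pos: [0.553, 0.0309, 0.156]
tool_rot: [-1.57, -0.008, 0.005]
contact_force: [-1.4, -0.1, 6.8]
finger_gap: 0.38
[-1.36613008 -0.14212515  6.75169632] [ 0.02167484  0.45325115 -0.06045916]
```

```bash
python3 -m handwheel '20 0 0 0 0 -0.04 0;20 0 0 0 0 -0.08 0;20 0 0 0 0 -0.12 0;20 0 0 0 0 -0.16 0;20 0 0 0 0 -0.2 0;20 0 0 0 0 -0.24 0;20 0 0 0 0 -0.27 0;20 0 0 0 0 -0.3 0;20 0 0 0 0 -0.3 0';python3 -c "
from h import *
print(ctrl.state()['contact_force'],ctrl.state()['ft_torque'])"; python3 -m handwheel '20 0 0 0 0 -0.04 0;20 0 0 0 0 -0.08 0;20 0 0 0 0 -0.12 0;20 0 0 0 0 -0.16 0;20 0 0 0 0 -0.16 0';python3 look.py l14
```

```text
t: 13.58
tcp_pos: [0.5523, 0.0307, 0.1546]
tool_rot: [-1.557, -0.242, 0.242]
contact_force: [0.5, -0.1, -2.7]
finger_gap: 0.375
[ 0.48657337 -0.10173873 -2.6999348 ] [ 0.00544495 -0.00289184 -0.00570678]
t: 14.0
tcp_pos: [0.5523, 0.0306, 0.1546]
tool_rot: [-1.539, -0.367, 0.367]
contact_force: [-0.8, -0.2, -2.9]
finger_gap: 0.372
[0.55228227 0.03058917 0.15461125] [-1.53939133 -0.36651052  0.36655744] [-0.8227351  -0.2238459  -2.89255716] 32.81198950947135
down axis [-1.e-04  1.e-04 -1.e+00]
scene nut proj [[336.9, 190.9], [337.2, 184.3]]
side nut proj [[318.5, 179.8], [318.3, 172.8]]
```

View pics/l14.png

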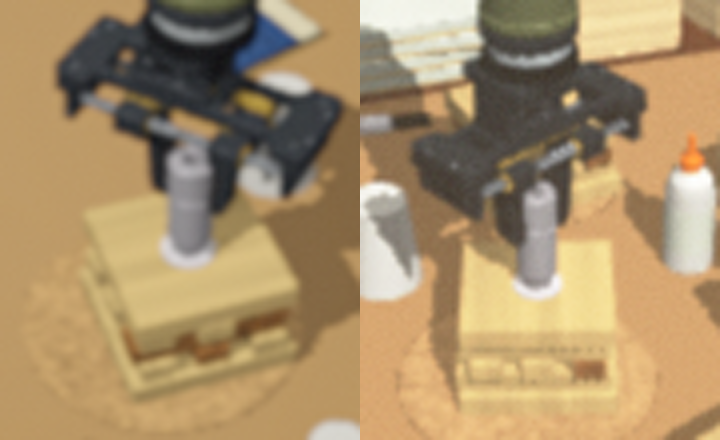

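```bash
python3 -m handwheel '20 0 3 0 0 0 0;20 0 3 0 0 0 0'; python3 -c "
from h import *
print(ctrl.state()['contact_force'],ctrl.state()['ft_torque'])"
```

```text
t: 14.27
tcp_pos: [0.552, 0.0306, 0.1513]
tool_rot: [-1.54, -0.365, 0.366]
contact_force: [0.0, 0.1, -2.3]
finger_gap: 0.369
[ 0.03774515  0.0727273  -2.28761787] [ 0.05452617 -0.04183905  0.00268025]
```

```bash
python3 -m handwheel '20 0 3 0 0 0 0;20 0 6 0 0 0 0;20 0 7.5 0 0 0 0;20 0 7.5 0 0 0 0;20 0 7.5 0 0 0 0'; python3 look.py l15
```

```text
t: 14.68
tcp_pos: [0.5523, 0.0307, 0.1441]
tool_rot: [-1.54, -0.366, 0.366]
contact_force: [0.4, 0.4, -1.9]
finger_gap: 0.373
[0.55231488 0.03072264 0.14407607] [-1.53951114 -0.36618169  0.36618527] [ 0.412206    0.44154172 -1.87643766] 32.863016100675374
down axis [-0.e+00  1.e-04 -1.e+00]
scene nut proj [[336.9, 190.9], [337.2, 184.3]]
side nut proj [[318.5, 179.8], [318.3, 172.8]]
```

View pics/l15.png

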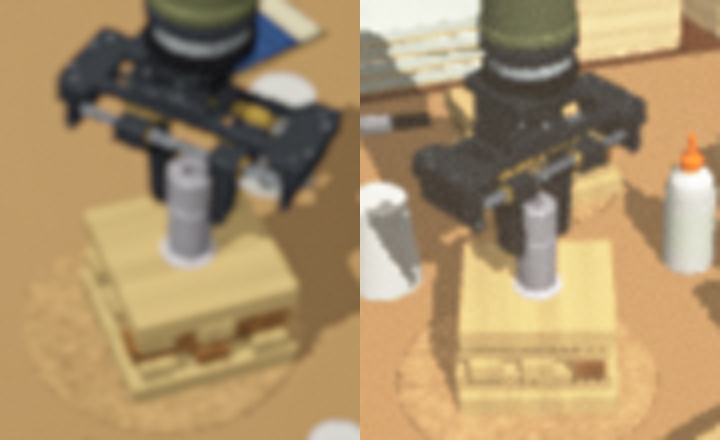

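```bash
python3 -m handwheel '20 0 1 0 0 0 0;20 0 2 0 0 0 0;20 0 2.5 0 0 0 0;20 0 2.5 0 0 0 0;20 0 2.5 0 0 0 0'; python3 look.py l16; python3 -c "
from h import *
print(ctrl.state()['ft_torque'])"
```

```text
t: 15.2
tcp_pos: [0.5525, 0.0306, 0.1426]
tool_rot: [-1.54, -0.367, 0.365]
contact_force: [-0.7, -0.1, 5.6]
finger_gap: 0.367
[0.55248543 0.03059687 0.14260471] [-1.54013292 -0.36678323  0.36544224] [-0.73355414 -0.13757161  5.61345035] 32.37501650474922
down axis [ 9.e-04 -3.e-04 -1.e+00]
scene nut proj [[336.9, 190.9], [337.2, 184.3]]
side nut proj [[318.5, 179.8], [318.3, 172.8]]
[-0.11042323  0.38086767  0.03526579]
```

View pics/l16.png

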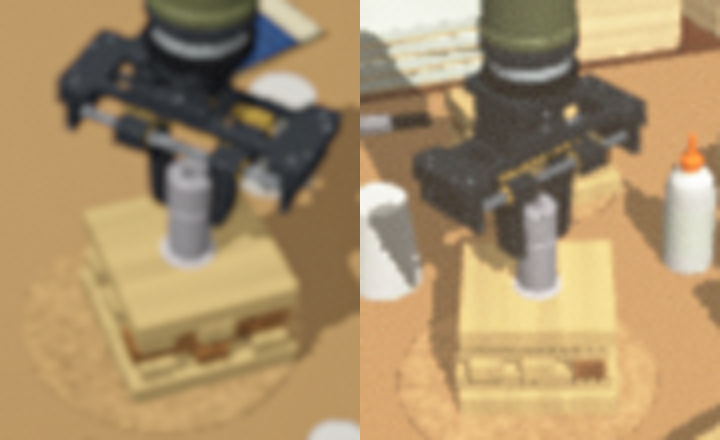

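```bash
python3 -m handwheel '20 0 0 0 0 0.07 0;20 0 0 0 0 0.14 0;20 0 0 0 0 0.2 0;20 0 0 0 0 0.26 0;20 0 0 0 0 0.26 0'; python3 -c "
from h import *
print(ctrl.state()['contact_force'],ctrl.state()['ft_torque'])"; python3 -m handwheel '20 0 0 0 0 -0.1 0;20 0 0 0 0 -0.16 0;20 0 0 0 0 -0.16 0;20 0 0 0 0 -0.16 0'; python3 look.py l17; python3 -c "
from h import *
print(ctrl.state()['ft_torque'])
c=ctrl.capture('wrist');save(c,'w17');c=ctrl.capture('side');save(c,'s17')"
```

```text
t: 15.72
tcp_pos: [0.5527, 0.0309, 0.1426]
tool_rot: [-1.565, -0.164, 0.161]
contact_force: [-1.6, 0.1, 5.8]
finger_gap: 0.373
[-1.5726376   0.12447259  5.80521566] [-0.03802907  0.40936017  0.32813695]
t: 16.05
tcp_pos: [0.5525, 0.0309, 0.1426]
tool_rot: [-1.551, -0.29, 0.288]
contact_force: [-1.4, 0.9, 5.4]
finger_gap: 0.37
[0.55251822 0.03087163 0.14257591] [-1.55123232 -0.2898572   0.28821034] [-1.3552384   0.89957306  5.40227507] 32.58196542059717
down axis [ 1.e-03  4.e-04 -1.e+00]
scene nut proj [[336.9, 190.9], [337.2, 184.3]]
side nut proj [[318.5, 179.8], [318.3, 172.8]]
[0.01700114 0.42760348 0.03182939]
```

View pics/w17.png

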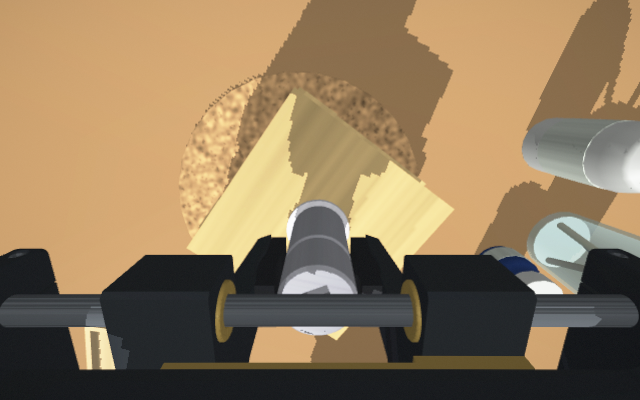

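View pics/s17.png

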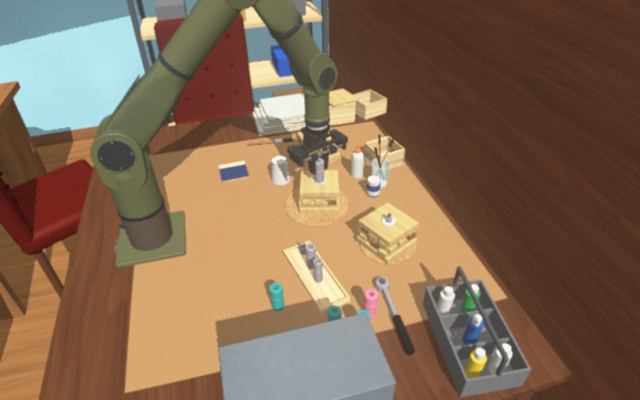

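```bash
python3 -m handwheel '20 0 0 0 0 0 0;20 0 0 0 0 0 0;20 0 0 0 0 0 0;20 0 0 0 0 0 0' 40; python3 -c "
from h import *
s=ctrl.state();print(s['contact_force'],s['tcp_pos'],abs(s['qd']).max());print(ctrl.finish_job())"
```

```text
t: 16.58
tcp_pos: [0.5525, 0.0309, 0.1426]
tool_rot: [-1.551, -0.29, 0.288]
contact_force: [-1.9, -0.6, 5.8]
finger_gap: 0.371
[-1.91339459 -0.56671447  5.84101631] [0.55253431 0.03089147 0.14259256] 0.0019154278243411157
the job is handed in; nothing more can be done
None
```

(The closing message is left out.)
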